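# Load a lino block into the spring vice for carving

### The job

Get the lino block ready for carving: first put the gouge that lies in the spring vice into the wooden tool tray. Then take the block from its sloping rest, push one end under the lip of the blue long-travel jaw so that its spring gives way, lower the other end past the lip of the grey jaw and let go, so that the block lies level, carved face up, under both lips, centred between the jaws by their springs and in the middle of their width. Leave the jar, the glass and the ink jar standing where they are.

Things in the scene. Friction and masses are not known exactly. Their poses are not given: they have to be found in the camera images.
- vice: Spring board vice, fixed: aluminium bed 14 mm thick, 96 mm wide, from x = -158 to +132 mm. Origin on the table, midway between the two jaws; x runs along the vice from the blue jaw (-x, the end away from the robot) to the grey jaw (+x), y across, z up. End brackets up to 48 mm above the table behind each jaw (x = -155..-141 and +115..+129 mm).
- vice_mid (a point): Where the centre of the block is when seated and centred: middle of the vice, 42 mm above the table, axes as the vice. Both jaws' springs are alike (3 N at rest, plus 0.4 N per mm), so a block let go between them comes to the middle by itself, each jaw then about 5 mm back.
- jaw_long_groove (a point): Blue jaw, 66 mm wide: point where its upright face meets the shelf for the block's end (34 mm above the table); at rest at x = -80 mm of the vice. The shelf sticks out 14 mm from the face; above it a lip sticks out 7 mm. The mouth under the lip is 21 mm high at the face, 24 mm at the lip's edge; the lip's top is 65 mm above the table.
- jaw_short_groove (a point): Grey jaw, same shape as the blue one, facing it: point where its upright face meets its shelf, 34 mm above the table; at rest at x = +80 mm of the vice. At rest the lips' edges of the two jaws are 146 mm apart.
- jaw_long (a joint): How far the blue jaw is pushed back (towards the vice's -x), in m: 0 at rest, at most 0.027. It must go back at least 17 mm for the block's other end to pass the lip of the grey jaw at rest.
- jaw_short (a joint): How far the grey jaw is pushed back (towards the vice's +x), in m: 0 at rest, at most 0.010; too little travel to load the block from this side.
- rest: Wooden rest, fixed, which holds the block at the start: base 190 x 90 x 10 mm; ramp 36 mm wide (the block overhangs it 9 mm on each side) rising at 32 degrees from the rest's -x end (away from the robot) to its +x end; at the low end a stop rises 8 mm square to the ramp. Origin on the table under the centre of the base.
- block_centre (a point): Centre of the lino block: 170 mm long (its x), 54 mm wide (its y), 16 mm thick (its z, grey-green carved face up), about 0.16 kg. It lies on the ramp with its -x end down; its centre is then about 83 mm above the table.
- gouge_mid (a point): Lino gouge with pear-shaped wooden handle, 112 mm long along its y, up to 24 mm thick, lying on the bed of the vice between the jaws. The point is half-way along it and 12 mm above its underside. The handle (24 mm wide and high, 50 mm long) lies on the +y side, its centre 30 mm from this point; the thin steel blade lies on the -y side.
- tray: Open wooden tool tray 190 mm (x) x 110 mm (y) x 18 mm high, walls and floor 5 mm, fixed. Origin on the table under its centre.
- jar: Lidded jar 71 x 71 mm, 110 mm high, loose, bystander. Origin under its centre.
- glass: Empty glass 81 mm across, 91 mm high, loose, bystander. Origin under its centre.
- ink: Jar of printing ink with green lid, 48 mm across, 50 mm high, loose, bystander. Origin under its centre.
There are look-alikes about, which are no part of the job. What is shaped like the part that bears gouge_mid but purple is not meant.

How it is judged:
On the way, in this order (a step that is already met when the one before it is completed fails the run):
1. the gouge lies in the tray (x of gouge_mid in the frame of tray between -0.09 and 0.09 m and y of gouge_mid in the frame of tray between -0.05 and 0.05 m and height (world z) of gouge_mid below 0.035 m), for 0.2 s.
2. the block, over the vice, pushes the blue jaw at least 10 mm back (value of joint jaw_long above 0.01 m and distance between block_centre and vice_mid below 0.08 m), for 0.05 s.
At the end, for the whole second after the job is handed in: Block level (3 degrees) and under both lips, its centre within 4 mm along, 10 mm across and 3 mm in height of the seated point, square within 4.5 degrees, each jaw at least 1 mm back; gouge's middle within the tray and under 35 mm high; all released, bystanders within 20 mm of their places (all of step 1 and x of block_centre in the frame of vice_mid between -0.004 and 0.004 m and y of block_centre in the frame of vice_mid between -0.01 and 0.01 m and z of block_centre in the frame of vice_mid between -0.003 and 0.003 m and angle between block_centre's own z axis and vertical below 0.05 rad and angle between the x axis of block_centre and the x axis of vice, either way round below 0.08 rad and value of joint each of jaw_long, jaw_short above 0.001 m); the robot touches nothing.
It fails at once if the jar was knocked or moved by more than 20 mm (distance of jar from where it was at the start of the episode above 0.02 m or angle between jar's own z axis and vertical above 0.4 rad).
It fails at once if the glass was knocked or moved by more than 20 mm (distance of glass from where it was at the start of the episode above 0.02 m or angle between glass's own z axis and vertical above 0.4 rad).
It fails at once if the ink jar was knocked or moved by more than 20 mm (distance of ink from where it was at the start of the episode above 0.02 m or angle between ink's own z axis and vertical above 0.4 rad).
It also fails if it takes over 66 s, if anything falls off the work surface, if the arm or the gripper's body presses on something with over 40 N, if the wrist force passes 120 N, or if a joint passes its speed limit or range.

### The arm

A 6-joint arm with a two-finger parallel gripper is mounted at the origin on a cart in front of the work surface, level with it; the furniture and walls round the work are solid. World frame = base frame: x ahead of the robot, y to its left, z up, the work surface at z = 0. Lengths are in m, angles in rad, forces in N, time in s.
With the tool pointing down it reaches from about 0.35 to 0.775 m from the base axis. Payload 7.3 kg.
Tool frame: the origin (TCP) lies at the very end of the fingers, on their centre line; the grasp point (between the pads) lies grip_point_offset behind it (grip_point_offset is the distance from the TCP to the grasp point, in m); z points along the fingers, y is the direction in which the jaws open and shut (so a half turn about z gives the same grasp; the last joint's range is limited). The gripper opens to 92 mm and grips with 3 to 60 N. Pads are 19 mm wide; open, the fingers measure 130 mm over their backs; the gripper's body (75 mm by 190 mm) begins 47 mm behind the grasp point.
Start: joints at [-1.384, 0.342, 1.524, -0, 1.275, -0.146], TCP at [0.172, -0.496, 0.198] pointing down, gripper open.
Joint ranges: [-2.53, 2.53], [-0.77, 2.02], [0.04, 2.7], [-1, 4.14], [0.28, 2.66], [-3.11, 3.11]. Speed limits (rad/s): [2.57, 2.57, 3.14, 3.14, 3.14, 3.14].

### API

Orientations are given as [roll, pitch, yaw] about the fixed x, y, z axes, in that order (R = Rz(yaw) Ry(pitch) Rx(roll)).
In Python, from cell import * gives the robot as it stands.
- The arm moves only by the shell command python3 -m inch 'ROWS' [OPENING] [FORCE]. ROWS is JSON, a list that holds one entry, the list of rows, each a list of 4 numbers: the shift along the tool's x, y, z in mm, then the turn about the tool's z in rad. In form: [[[x, y, z, roll], ...]]. A call has 1 to 10 rows; each row shifts and turns the commanded pose from where the row before left it, along the tool's axes as they then stand; what a row does not reach is not made up. A row lasts 1/8 s, in which the tool goes at most 62.5 mm and 10.7 degrees, less where a joint would pass 70% of its speed; a pose out of reach is approached as far as the arm can. A call with a gripper value outside its range is refused whole. OPENING is the closure, from -1 (fully open) to 1 (shut), set as the call begins (- or left out, the last holds). The fingers move at their own pace and stop on an object; FORCE is the grip in N (left out, the last holds). Time passes only in rows, so rows that do not move let the fingers close. It gives the time, the measured TCP pose, the force and the opening at its end, in the units of the state.
- observe(): the state, without advancing time (a new reading comes with each control period).
- read_camera(name): name is "scene" or "side" or "wrist"; returns a dict with "img" (480x640x3 uint8, blue, green, red), "fx", "fy", "cx", "cy" (pixels), "eye" and "rotation" of the camera in the world; the wrist camera has in their place "T_tool_cam" (4x4, takes a point from camera to tool coordinates, whose origin is the TCP and whose axes are the flange's). Camera axes: x right, y down, z forward; pixel columns grow to the right and rows downward; lengths in m; the calibration is good to about 2 mm. A picture is of the moment at which its call begins: read the wrist's pose just before it. There is no depth.
- hand_in(): hands the job in, once; it reports no verdict.
Trained networks look in the newest picture that a camera, given by its name, has taken for a name from the list of things; names that differ only in an ending like _2 or _b are one class to them, and where a whole thing is asked for, a point or a joint stands for the part that bears it (a point fixed in the world has none). Each returns a list of dicts, best first, with "conf" (0 to 1); they miss things now and then, are a little off and sometimes report something else, mostly with a low value. They report only what shows in the picture. A call takes as long as a camera call. They do not tell look-alikes from the thing itself.
- boxes_of(camera, label): "at" ([row, column] in pixels, amid what is visible of it).
- place_of(camera, label): "at" ([row, column] in pixels: a listed point, or the origin of a listed thing).
The state is a dict: "time": time; "qpos": joint angles; "qvel": joint speeds; "joint_efforts": joint torques, N m; "tool_pos": TCP position; "tool_rot": TCP orientation; "contact_force": force on the tool from outside, world axes, zero at the start; "torque": the same for the moment, N m; "opening": finger opening in m.
Only numpy, scipy, OpenCV 4.12 (cv2) and the standard library are available. Lean on these libraries where they do the work, as an engineer would, in place of code of your own. Each camera call takes 0.05 s, during which the arm holds its last target. There are 200 camera calls.

## Working session

There is one attempt and no reset: what is moved stays moved. The work goes in short steps, Python scripts to look and compute and a shell command to move; the robot and the scene stay as the last step left them, time stands still between calls to the robot, and variables do not carry over. Pictures are saved under pics/ and viewed, about 8 in all and at most 12, crops included, and the job is handed in when it is done.

```bash
ls; mkdir -p pics; cat > h.py <<'E'
from cell import *
import numpy as np, cv2
from scipy.spatial.transform import Rotation as R
def cam(c):
    if "T_tool_cam" in c:
        s=c["_s"]; T=np.array(c["T_tool_cam"]); Rt=R.from_euler('xyz',s["tool_rot"]).as_matrix()
        return Rt@T[:3,3]+np.array(s["tool_pos"]), Rt@T[:3,:3]
    return np.array(c["eye"]),np.array(c["rotation"])
def shot(n):
    s=observe(); c=read_camera(n); c["_s"]=s; return c
def ray(c,rc):
    e,Rm=cam(c); d=Rm@np.array([(rc[1]-c["cx"])/c["fx"],(rc[0]-c["cy"])/c["fy"],1]); return e,d/np.linalg.norm(d)
def onz(c,rc,z):
    e,d=ray(c,rc); return e+d*(z-e[2])/d[2]
def tri(a,b):
    A=np.zeros((3,3));v=np.zeros(3)
    for e,d in (a,b):
        P=np.eye(3)-np.outer(d,d);A+=P;v+=P@e
    p=np.linalg.solve(A,v); return p,[round(float(np.linalg.norm((np.eye(3)-np.outer(d,d))@(p-e)))*1000,1) for e,d in (a,b)]
def proj(c,p):
    e,Rm=cam(c);q=Rm.T@(np.array(p)-e);return q[1]/q[2]*c["fy"]+c["cy"],q[0]/q[2]*c["fx"]+c["cx"]
E
cat > m.py <<'E'
from h import *
C={n:shot(n) for n in("scene","side")}
for n in C: cv2.imwrite(f"pics/{n}0.png",C[n]["img"]); print(n,C[n]["eye"])
print(observe()["tool_rot"])
Z=dict(vice=0,vice_mid=.042,jaw_long_groove=.034,jaw_short_groove=.034,rest=0,block_centre=.083,gouge_mid=.026,tray=0,jar=0,glass=0,ink=0)
for l,z in Z.items():
    r={}
    for n in C:
        r[n]=[(d["at"],round(d["conf"],2)) for d in place_of(n,l)[:3]]
        print(l,n,[(np.round(a).astype(int).tolist(),k,onz(C[n],a,z)[:2].round(3).tolist()) for a,k in r[n]])
    if r["scene"] and r["side"]:
        print("   tri",*[ (p.round(3).tolist(),e) for p,e in [tri(ray(C["scene"],r["scene"][0][0]),ray(C["side"],r["side"][0][0]))]])
E
python3 m.py
```

```text
pics
scene [-0.2264696   0.70819085  0.81696019]
side [ 0.39069287 -0.80954541  0.69505011]
[-3.14024580e+00 -1.77456907e-04  3.32787785e-01]
vice scene []Traceback (most recent call last):
  File "m.py", line 10, in <module>
    print(l,n,[(np.round(a).astype(int).tolist(),k,onz(C[n],a,z)[:2].round(3).tolist()) for a,k in r[n]])
                                                   ~~~^^^^^^^^^^
  File "h.py", line 14, in onz
    e,d=ray(c,rc); return e+d*(z-e[2])/d[2]
                                       ~^^^
IndexError: invalid index to scalar variable.
```

```bash
python3 -c "
from h import *
c=read_camera('scene');print(c['rotation'],c['fx'],c['cx'],np.shape(read_camera('wrist')['T_tool_cam']))"
sed -i 's/np.array(c\["rotation"\])$/rot(c["rotation"])/' h.py
cat >> h.py <<'E'
def rot(r):
    r=np.array(r); return r if r.ndim==2 else (R.from_euler('xyz',r) if r.size==3 else R.from_quat(r)).as_matrix()
E
python3 m.py
```

```text
[-2.18453006e+00  5.96665768e-04 -2.26081971e+00] 596.509241746699 326.85471672626835 (4, 4)
scene [-0.2264696   0.70819085  0.81696019]
side [ 0.39069287 -0.80954541  0.69505011]
[-3.14138655e+00 -5.43646465e-05  3.32830661e-01]
vice scene [([319, 276], 0.63, [0.516, 0.228])]
vice side [([220, 273], 0.6, [0.507, 0.235]), ([214, 273], 0.33, [0.511, 0.264])]
   tri ([0.508, 0.231, 0.005], [2.7, 2.7])
vice_mid scene [([305, 273], 0.94, [0.514, 0.232]), ([262, 340], 0.55, [0.535, 0.044]), ([283, 423], 0.22, [0.374, -0.041])]
vice_mid side [([206, 272], 0.65, [0.507, 0.234])]
   tri ([0.509, 0.234, 0.044], [2.4, 2.4])
jaw_long_groove scene [([285, 257], 0.69, [0.593, 0.218])]
jaw_long_groove side [([211, 306], 0.55, [0.584, 0.204])]
   tri ([0.59, 0.216, 0.03], [4.9, 4.9])
jaw_short_groove scene [([337, 289], 0.94, [0.431, 0.257])]
jaw_short_groove side [([208, 240], 0.92, [0.431, 0.259])]
   tri ([0.431, 0.258, 0.035], [0.2, 0.2])
rest scene [([239, 431], 0.95, [0.508, -0.218])]
rest side []
block_centre scene [([209, 431], 0.77, [0.515, -0.214])]
block_centre side [([326, 318], 0.78, [
[... 356 characters left out ...]
tray scene [([262, 341], 0.8, [0.578, 0.004]), ([320, 275], 0.18, [0.514, 0.23])]
tray side [([275, 322], 0.94, [0.575, -0.001])]
   tri ([0.577, 0.003, -0.002], [1.8, 1.8])
jar scene [([220, 297], 0.76, [0.776, -0.022]), ([264, 343], 0.18, [0.569, 0.006])]
jar side [([269, 412], 0.84, [0.767, -0.029]), ([209, 240], 0.34, [0.431, 0.312])]
   tri ([0.773, -0.022, -0.002], [4.4, 4.4])
glass scene [([316, 376], 0.95, [0.398, 0.067])]
glass side [([267, 233], 0.9, [0.391, 0.075]), ([357, 313], 0.69, [0.506, -0.215])]
   tri ([0.393, 0.07, 0.004], [1.5, 1.5])
ink scene [([285, 424], 0.59, [0.402, -0.079])]
ink side [([320, 245], 0.96, [0.399, -0.094])]
   tri ([0.402, -0.085, -0.006], [4.2, 4.2])
```

View pics/scene0.png

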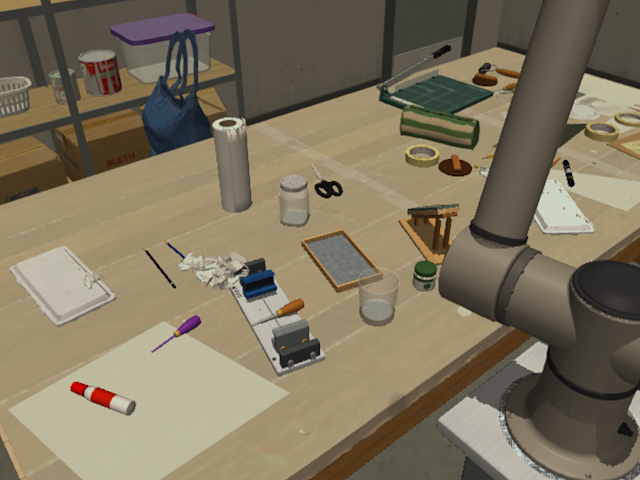

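View pics/side0.png

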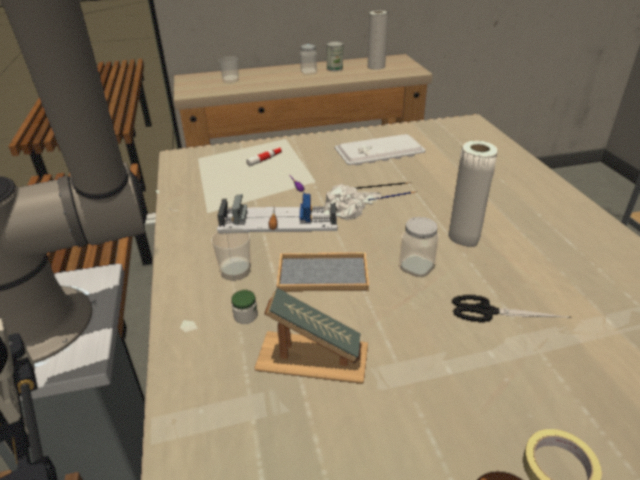

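```bash
cat >> h.py <<'E'
def go(p,yaw=None,grip=True):
    """shift (mm, tool axes now) to bring grasp point (or TCP) to world p; turn about tool z to yaw of tool x"""
    s=observe(); Rt=R.from_euler('xyz',s["tool_rot"]).as_matrix()
    p=np.array(p,float)-(np.array([0,0,grip_point_offset]) if grip else 0)
    d=Rt.T@(p-np.array(s["tool_pos"]))*1000
    t=None if yaw is None else (s["tool_rot"][2]-yaw+np.pi/2)%np.pi-np.pi/2
    print("pos",np.round(s["tool_pos"],4),"yaw",round(s["tool_rot"][2],3),"q6",round(s["qpos"][5],2),"open",round(s["opening"],4),"F",np.round(s["contact_force"],1),"t",round(s["time"],2))
    print("shift mm",d.round(1),"turn",t)
E
python3 -c "
from h import *
print(grip_point_offset, np.round(read_camera('wrist')['T_tool_cam'],3).tolist())
go([0.45,-0.22,0.28])"
```

```text
0.0188 [[-0.0, -0.952, -0.305, 0.084], [1.0, -0.0, -0.0, 0.001], [0.0, -0.305, 0.952, -0.186], [0.0, 0.0, 0.0, 1.0]]
pos [ 0.1715 -0.4962  0.1983] yaw 0.333 q6 -0.15 open 0.0923 F [ 0.2 -0.5 -0.1] t 1.55
shift mm [ 353.4 -170.1  -62.9] turn None
```

```bash
python3 -m inch '[[[36,-17,-7,0],[36,-17,-8,0],[36,-17,-8,0],[36,-17,-8,0],[36,-17,-8,0],[36,-17,-8,0],[36,-17,-8,0],[36,-17,-8,0],[36,-17,0,0],[30,-17,0,0]]]' -1 ; cat > w.py <<'E'
from h import *
import sys
n=sys.argv[1]; c=shot("wrist"); cv2.imwrite(f"pics/{n}.png",c["img"])
Z=dict(vice=0,vice_mid=.042,jaw_long_groove=.034,jaw_short_groove=.034,rest=0,block_centre=.083,gouge_mid=.026,tray=0)
for l in sys.argv[2:]:
    for d in place_of("wrist",l)[:3]: print(l,np.round(d["at"]).astype(int),round(d["conf"],2),onz(c,d["at"],Z[l]).round(4))
s=c["_s"];print(np.round(s["tool_pos"],4),np.round(s["tool_rot"],3),s["time"])
np.savez(f"pics/{n}.npz",tp=s["tool_pos"],tr=s["tool_rot"],T=c["T_tool_cam"],k=[c["fx"],c["fy"],c["cx"],c["cy"]])
E
python3 w.py w1 block_centre rest
```

```text
time: 2.8
tool_pos: [0.4515, -0.2188, 0.2615]
tool_rot: [3.141, -0.0, 0.333]
contact_force: [1.1, -0.5, -0.3]
opening: 0.092
block_centre [145 340] 0.88 [ 0.5106 -0.2153  0.083 ]
block_centre [158  79] 0.33 [0.4182 0.0144 0.083 ]
[ 0.4515 -0.2188  0.2615] [ 3.141 -0.     0.333] 2.8
```

View pics/w1.png

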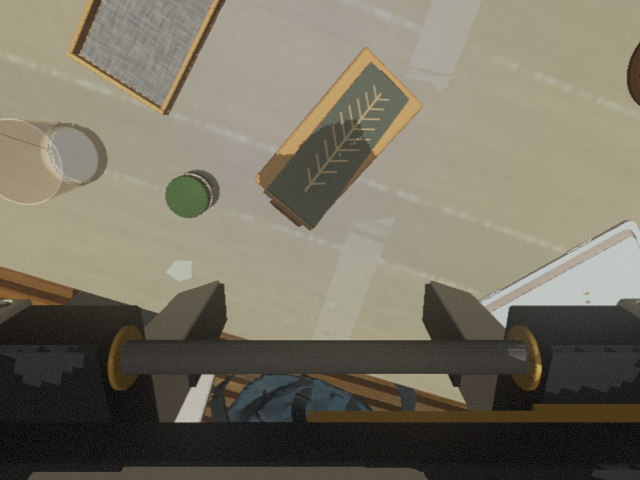

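The wrist picture shows the block: high end corners near (262,185) and (308,228) px, low end near (369,64) and (410,104), ink jar at (190,195), tray upper left.

```bash
cat > st.py <<'E'
from h import *
def saved(n):
    f=np.load(f"pics/{n}.npz"); k=f["k"]
    return dict(T_tool_cam=f["T"],fx=k[0],fy=k[1],cx=k[2],cy=k[3],_s=dict(tool_pos=f["tp"],tool_rot=f["tr"]))
E
python3 - <<'E'
from st import *
c=saved("w1")
P=[onz(c,(r,q),z) for q,r,z in [(262,185,.135),(308,228,.135),(369,64,.045),(410,104,.045)]]
for p in P: print(p.round(4))
h=(P[0]+P[1])/2;l=(P[2]+P[3])/2;d=h-l
print("len",np.linalg.norm(d),"w",np.linalg.norm(P[0]-P[1]),np.linalg.norm(P[2]-P[3]),"yaw",np.arctan2(d[1],d[0]),"mid",(h+l)/2)
go([0.50,0.21,0.28],None)
E
```

```text
[ 0.4615 -0.1619  0.135 ]
[ 0.4385 -0.2098  0.135 ]
[ 0.5899 -0.2185  0.045 ]
[ 0.5689 -0.2708  0.045 ]
len 0.16823819159174813 w 0.053108307313835756 0.05632148932624087 yaw 2.7146269096425084 mid [ 0.5147063  -0.21525755  0.09      ]
pos [ 0.4512 -0.2188  0.2612] yaw 0.336 q6 0.63 open 0.0921 F [-0.   1.  -1.2] t 2.95
shift mm [ 187.3 -388.8   -0. ] turn None
```

```bash
python3 -m inch '[[[21,-43,0,0],[21,-43,0,0],[21,-43,0,0],[21,-43,0,0],[21,-43,0,0],[21,-43,0,0],[21,-43,0,0],[21,-43,0,0],[21,-43,0,0]]]' >/dev/null;  python3 -m inch '[[[0,0,0,-0.162],[0,0,0,-0.162],[0,0,0,-0.162],[0,0,0,-0.162],[0,0,0,-0.162],[0,0,0,-0.162],[0,0,0,0]]]' 0.2; python3 w.py w2 gouge_mid vice vice_mid jaw_long_groove jaw_short_groove
```

```text
time: 4.95
tool_pos: [0.503, 0.2066, 0.2613]
tool_rot: [3.141, 0.0, 1.302]
contact_force: [-0.4, -0.4, -0.1]
opening: 0.037
gouge_mid [176 323] 0.71 [0.5073 0.2239 0.026 ]
vice [162 322] 0.89 [0.5098 0.2349 0.    ]
vice_mid [169 319] 0.6 [0.5065 0.2337 0.042 ]
jaw_long_groove [164 394] 0.61 [0.586  0.2161 0.034 ]
jaw_short_groove [172 246] 0.71 [0.4282 0.251  0.034 ]
[0.503  0.2066 0.2613] [3.141 0.    1.302] 4.95
```

View pics/w2.png

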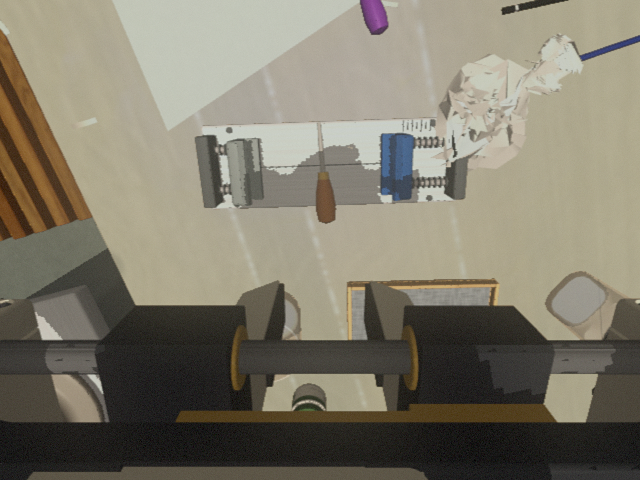

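Vice: bed bottom edge runs (204,208)→(448,200) px, grey jaw x≈262 (lip edge), blue jaw lip edge x≈381; gouge handle centre (325,197), blade tip (320,122), all clear of the purple look-alike (373,15).

```bash
python3 - <<'E'
from st import *
c=saved("w2")
f=lambda q,r,z: onz(c,(r,q),z)
a=f(204,208,.014);b=f(448,200,.014);d=a-b;print("bed bottom",a,b,np.arctan2(d[1],d[0]),np.linalg.norm(d))
a=f(203,125,.014);b=f(436,118,.014);d=a-b;print("bed top",a,b,np.arctan2(d[1],d[0]))
# lips edge (z .065 top of lip)
g=(f(261,139,.065)+f(262,199,.065))/2; bl=(f(382,133,.065)+f(381,193,.065))/2;d=g-bl
print("lips",g,bl,"gap",np.linalg.norm(d),"yaw",np.arctan2(d[1],d[0]),"mid",(g+bl)/2)
h=f(325,197,.030);t=f(320,122,.020);print("handle",h,"tip",t,"axis yaw",np.arctan2(*(t-h)[[1,0]]),np.linalg.norm(t-h))
go([*h[:2],.028],np.arctan2(*(t-h)[[1,0]]))
E
```

```text
bed bottom [0.36217438 0.22234961 0.014     ] [0.64035625 0.15559839 0.014     ] 2.9060899062326633 0.2860784477747594
bed top [0.39477451 0.31054585 0.014     ] [0.64318895 0.24969059 0.014     ] 2.901349211340068
lips [0.45141063 0.25150755 0.065     ] [0.56901727 0.22528125 0.065     ] gap 0.12049539559576004 yaw 2.922182538247042 mid [0.51021395 0.2383944  0.065     ]
handle [0.50366378 0.20049267 0.03      ] tip [0.51979039 0.2794744  0.02      ] axis yaw 1.3693832577944427 0.08122918882597996
pos [0.5028 0.2075 0.2613] yaw 1.303 q6 0.52 open 0.0372 F [ 0.3 -0.5 -0.8] t 5.25
shift mm [ -6.5   2.6 252.1] turn -0.06605980084935958
```

```bash
python3 -m inch '[[[-6.5,2.6,20,-0.066],[0,0,30,0],[0,0,30,0],[0,0,30,0],[0,0,30,0],[0,0,30,0],[0,0,30,0],[0,0,25,0],[0,0,0,0]]]' 0.0; python3 w.py w3 gouge_mid
```

```text
time: 6.38
tool_pos: [0.5022, 0.2003, 0.0347]
tool_rot: [-3.138, 0.002, 1.37]
contact_force: [0.6, -0.5, 0.3]
opening: 0.0458
gouge_mid [225 322] 0.81 [0.5075 0.2259 0.026 ]
[0.5022 0.2003 0.0347] [-3.138e+00  2.000e-03  1.370e+00] 6.375
```

View pics/w3.png

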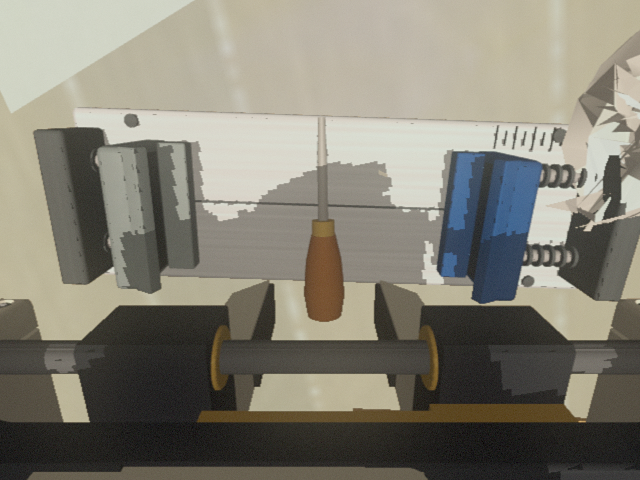

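```bash
python3 - <<'E'
from st import *
c=saved("w3")
f=lambda q,r,z: onz(c,(r,q),z)
print("tcp px",proj(c,c["_s"]["tool_pos"]))
print("handle ends",f(324,320,.026),f(322,236,.026),f(322,222,.026))
L=[(f(199,265,.034)+f(193,143,.034))/2,(f(440,275,.034)+f(453,151,.034))/2]
print("shelf edges",L,np.linalg.norm(L[0]-L[1]),(L[0]+L[1])/2)
for z in(.014,):
  for (a,b) in [((77,107),(565,124)),((200,276),(575,288)),((195,201),(443,209))]:
    A=f(*a,z);B=f(*b,z);d=A-B;yaw=np.arctan2(d[1],d[0]);n=np.array([-np.sin(yaw),np.cos(yaw)])
    print("yaw",yaw,"offset across from (.508,.234):",n@(A[:2]-[.508,.234]))
h=(f(324,320,.026)+f(322,225,.026))/2
print(h); go([*h[:2],.017],None,False)
E
```

```text
tcp px (np.float64(276.3088671068373), np.float64(321.83570247201817))
handle ends [0.49702778 0.16914714 0.026     ] [0.50624329 0.21973311 0.026     ] [0.50782701 0.22743304 0.026     ]
shelf edges [array([0.44745388, 0.24998963, 0.034     ]), array([0.57093257, 0.22006797, 0.034     ])] 0.1270523212067608 [0.50919322 0.2350288  0.034     ]
yaw 2.9073145320071014 offset across from (.508,.234): -0.04770743903119645
yaw 2.9072242698506496 offset across from (.508,.234): 0.04566858469323077
yaw 2.908324834621742 offset across from (.508,.234): 1.2156272320541398e-05
[0.50225929 0.19747276 0.026     ]
pos [0.5041 0.2008 0.0369] yaw 1.37 q6 0.44 open 0.0467 F [0.  0.3 0.1] t 6.47
shift mm [-3.6 -1.1 19.9] turn None
```

```bash
python3 -m inch '[[[-3.5,0,10,0],[0,0,9.5,0],[0,0,0,0],[0,0,0,0]]]'; python3 -m inch '[[[0,0,0,0],[0,0,0,0],[0,0,0,0],[0,0,0,0],[0,0,0,0],[0,0,0,0]]]' 1 25;  python3 -m inch '[[[0,0,-10,0],[0,0,-20,0],[0,0,-30,0],[0,0,-40,0],[0,0,-40,0],[0,0,-20,0],[0,0,0,0]]]'; python3 -c "
from h import *
c=shot('scene')
for d in place_of('scene','tray')[:1]: print(d, onz(c,d['at'],0))
from st import saved
w=saved('w2')
A=onz(w,(282,348),.018);B=onz(w,(281,497),.018);print('tray far edge',A,B,np.linalg.norm(A-B),np.arctan2(*(B-A)[[1,0]]))
go([.577,.002,.2])"
```

```text
time: 6.98
tool_pos: [0.503, 0.1972, 0.0168]
tool_rot: [3.141, 0.0, 1.371]
contact_force: [-0.1, -0.5, 0.6]
opening: 0.0456
time: 7.72
tool_pos: [0.5029, 0.1972, 0.0168]
tool_rot: [3.142, 0.0, 1.371]
contact_force: [-0.5, 0.8, 0.0]
opening: 0.0002
time: 8.6
tool_pos: [0.5038, 0.1975, 0.1789]
tool_rot: [3.138, -0.002, 1.371]
contact_force: [-0.6, 0.1, -0.2]
opening: 0.0004
{'at': [261.2, 339.9], 'conf': 0.75} [0.57975489 0.00525679 0.        ]
tray far edge [0.50209645 0.08703037 0.018     ] [0.68053431 0.03923438 0.018     ] 0.1847282446963023 -0.261714213951239
pos [0.5024 0.1971 0.1763] yaw 1.371 q6 0.43 open 0.0007 F [ 0.6 -0.1 -0.8] t 8.7
shift mm [-176.4  111.8   -4.9] turn None
```

The gripper shut on nothing; looking again.

```bash
python3 -m inch '[[[0,0,0,0],[0,0,0,0],[0,0,0,0]]]' 0.0 >/dev/null; python3 w.py w4 gouge_mid
```

```text
gouge_mid [177 321] 0.93 [0.5069 0.2267 0.026 ]
[0.5027 0.1972 0.1763] [-3.141  0.     1.371] 9.075
```

View pics/w4.png

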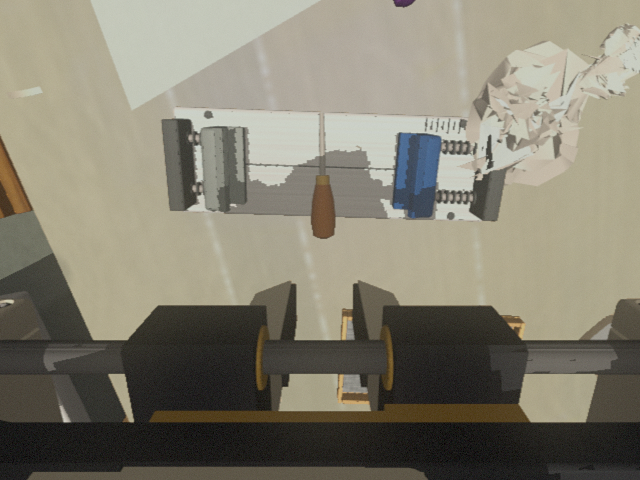

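```bash
python3 - <<'E'
from st import *
w=saved("w4");print("wrist k",w["fx"],w["fy"],w["cx"],w["cy"]); print("handle end now",onz(w,(239,323),.026))
ims=[]
for n in("side","scene"):
    c=shot(n); p=np.array(c["_s"]["tool_pos"]); r,q=proj(c,p); im=c["img"].copy()
    r,q=int(r),int(q); x0=max(0,q-60);y0=max(0,r-70); cr=cv2.resize(im[y0:y0+140,x0:x0+120],None,fx=3.3,fy=3.3,interpolation=cv2.INTER_CUBIC)
    cv2.circle(cr,(int((q-x0)*3.3),int((r-y0)*3.3)),4,(0,0,255),1); print(n,r,q); ims.append(cr[:460,:396])
cv2.imwrite("pics/fing.png",np.hstack(ims))
E
```

```text
wrist k 378.0164661355279 378.0164661355279 324.15869387693357 235.55732241470838
handle end now [0.49700232 0.16909963 0.026     ]
side 163 268
scene 244 288
```

View pics/fing.png

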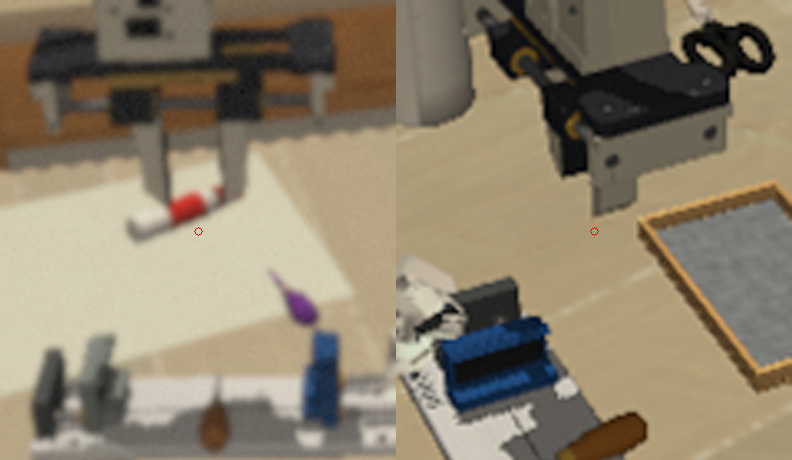

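```bash
python3 - <<'E'
from h import *
s=observe();p=np.array(s["tool_pos"]);Rt=R.from_euler('xyz',s["tool_rot"]).as_matrix()
c={n:shot(n) for n in("side","scene")}
for dz in(0,-.01,-.019,-.025,-.03):
    q=lambda n,x,y:[round(v,1) for v in proj(c[n],p+Rt@np.array([x,y,dz]))]
    print(dz,"side",q("side",-.0095,.023),q("side",-.0095,-.023),"scene",[q("scene",x,y) for x in(-.0095,.0095) for y in(.023,.042,-.023,-.042)])
E
```

```text
0 side [np.float64(165.4), np.float64(278.7)] [np.float64(166.1), np.float64(257.9)] scene [[np.float64(237.0), np.float64(288.2)], [np.float64(231.9), np.float64(283.9)], [np.float64(249.9), np.float64(298.9)], [np.float64(255.4), np.float64(303.6)], [np.float64(239.8), np.float64(278.9)], [np.float64(234.6), np.float64(274.7)], [np.float64(252.8), np.float64(289.5)], [np.float64(258.4), np.float64(294.0)]]
-0.01 side [np.float64(161.4), np.float64(278.4)] [np.float64(162.1), np.float64(257.5)] scene [[np.float64(232.6), np.float64(288.0)], [np.float64(227.5), np.float64(283.7)], [np.float64(245.4), np.float64(298.8)], [np.float64(250.9), np.float64(303.5)], [np.float64(235.4), np.float64(278.7)], [np.float64(230.2), np.float64(274.5)], [np.float64(248.3), np.float64(289.2)], [np.float64(253.9), np.float64(293.8)]]
-0.019 side [np.float64(157.7), np.float64(278.2)] [np.float64(158.4), np.float64(257.1)] scene [[np.float64(228.6), np.float64(287.8)], [np.float64(223.6), np.float64(283.5)], [np.float64(241.3), np.float64(298.7)], [np.float64(246.8), np.float64(303.3)], [np.float64(231
[... 277 characters left out ...]
7)], [np.float64(220.9), np.float64(283.4)], [np.float64(238.6), np.float64(298.6)], [np.float64(244.1), np.float64(303.3)], [np.float64(228.6), np.float64(278.3)], [np.float64(223.6), np.float64(274.1)], [np.float64(241.5), np.float64(288.9)], [np.float64(247.0), np.float64(293.5)]]
-0.03 side [np.float64(153.1), np.float64(277.8)] [np.float64(153.8), np.float64(256.6)] scene [[np.float64(223.7), np.float64(287.6)], [np.float64(218.7), np.float64(283.3)], [np.float64(236.3), np.float64(298.5)], [np.float64(241.7), np.float64(303.2)], [np.float64(226.4), np.float64(278.1)], [np.float64(221.3), np.float64(273.9)], [np.float64(239.2), np.float64(288.8)], [np.float64(244.7), np.float64(293.4)]]
```

Both views show the real fingertips sit ~30 mm short of the reported TCP (side: tips at row 153 vs predicted 165), which explains the missed grasp. I'll correct for that.

```bash
sed -i 's/p=np.array(p,float)-(np.array(\[0,0,grip_point_offset\]) if grip else 0)/p=np.array(p,float)-np.array([0,0,.030+(grip_point_offset if grip else 0)])/' h.py
python3 -m inch '[[[0,0,30,0],[0,0,40,0],[0,0,40,0],[0,0,40,0],[0,0,20,0],[0,0,10,0],[0,0,4,0],[0,0,0,0],[0,0,0,0]]]' 0.0; python3 -m inch '[[[0,0,0,0],[0,0,0,0],[0,0,0,0],[0,0,0,0],[0,0,0,0]]]' 1 25
```

```text
time: 10.5
tool_pos: [0.5035, 0.1974, -0.0064]
tool_rot: [3.14, -0.001, 1.371]
contact_force: [0.3, -0.0, -0.6]
opening: 0.0458
time: 11.12
tool_pos: [0.5029, 0.1972, -0.007]
tool_rot: [3.141, -0.0, 1.371]
contact_force: [-0.4, -0.4, 3.7]
opening: 0.0229
```

```bash
python3 -m inch '[[[0,0,-15,0],[0,0,-30,0],[0,0,-40,0],[0,0,-40,0],[0,0,-25,0],[0,0,0,0]]]'; python3 -m inch '[[[0,0,0,0.1633],[0,0,0,0.1633],[0,0,0,0.1633],[0,0,0,0.1633],[0,0,0,0.1633],[0,0,0,0.1633],[0,0,0,0.1633],[0,0,0,0.1633],[0,0,0,0.1633],[0,0,0,0.1633]]]'; python3 -m inch '[[[19,33,0,0],[19,33,0,0],[19,33,0,0],[19,33,0,0],[19,33,0,0],[0,0,0,0]]]'; python3 w.py w5 gouge_mid tray; python3 -c "
from h import *
go([.551,.010,.012],-.262,False)"
```

```text
time: 11.88
tool_pos: [0.5042, 0.1976, 0.1454]
tool_rot: [3.137, -0.002, 1.371]
contact_force: [0.1, 0.2, -0.9]
opening: 0.0229
time: 13.12
tool_pos: [0.5021, 0.197, 0.1415]
tool_rot: [3.14, 0.002, -0.268]
contact_force: [-1.0, 0.3, 0.1]
opening: 0.0232
time: 13.88
tool_pos: [0.5517, 0.0109, 0.1415]
tool_rot: [3.141, 0.002, -0.266]
contact_force: [-0.3, 1.2, -1.0]
opening: 0.0234
gouge_mid [248 323] 0.56 [0.5295 0.0175 0.026 ]
[0.5517 0.0109 0.1415] [ 3.141e+00  2.000e-03 -2.660e-01] 13.875
pos [0.5511 0.0139 0.142 ] yaw -0.262 q6 1.72 open 0.0228 F [ 0.2  0.4 -1. ] t 14.03
shift mm [  1.2   3.8 160. ] turn -0.00012652616155373053
```

View pics/w5.png

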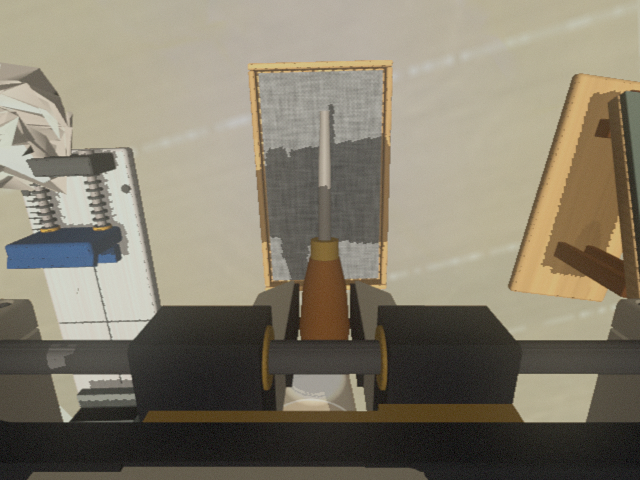

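```bash
python3 -m inch '[[[1,4,30,0],[0,0,40,0],[0,0,35,0],[0,0,25,0],[0,0,15,0],[0,0,8,0],[0,0,2,0],[0,0,0,0],[0,0,0,0]]]'; python3 -m inch '[[[0,0,0,0],[0,0,0,0],[0,0,0,0],[0,0,0,0]]]' 0.1;  python3 -m inch '[[[0,0,-20,0],[0,0,-30,0],[0,0,-40,0],[0,0,-40,0],[0,0,-30,0],[0,0,-10,0],[0,0,0,0]]]' -1; python3 w.py w6 gouge_mid tray; python3 -c "
from h import *
import cv2
c=shot('scene');d=place_of('scene','gouge_mid');print([(x['at'],x['conf'],onz(c,x['at'],.017)) for x in d[:3]])
go([.511,-.2145,.16],2.7146-np.pi)"
```

```text
time: 15.15
tool_pos: [0.5523, 0.009, -0.0115]
tool_rot: [-3.141, -0.001, -0.262]
contact_force: [-0.1, 0.3, 0.2]
opening: 0.0231
time: 15.65
tool_pos: [0.5518, 0.0091, -0.0122]
tool_rot: [3.142, -0.0, -0.262]
contact_force: [-0.9, 0.3, -0.6]
opening: 0.0412
time: 16.52
tool_pos: [0.5517, 0.0091, 0.1576]
tool_rot: [3.142, -0.0, -0.262]
contact_force: [1.0, -0.1, -0.3]
opening: 0.0917
gouge_mid [176 325] 0.55 [ 0.5857 -0.0009  0.026 ]
tray [180 323] 0.83 [0.5786 0.0029 0.    ]
[0.5517 0.0091 0.1576] [ 3.142 -0.    -0.262] 16.525
[([334.7, 176.2], 0.87, array([0.58642284, 0.40780228, 0.017     ])), ([253.7, 338.4], 0.72, array([0.58618331, 0.00445541, 0.017     ]))]
pos [0.5512 0.0092 0.1565] yaw -0.262 q6 1.71 open 0.0918 F [ 0.   0.5 -1. ] t 16.77
shift mm [ 19.3 226.5  45.3] turn 0.16480507203600703
```

```bash
python3 -m inch '[[[0,0,-10,0.165],[14,55,-10,0],[14,55,0,0],[14,55,0,0],[14,55,0,0],[0,0,0,0],[0,0,0,0]]]'; python3 w.py w7 block_centre rest;  python3 -c "
from h import *
go([.511,-.2145,.085],2.7146-np.pi)"
```

```text
time: 17.65
tool_pos: [0.5113, -0.2138, 0.1771]
tool_rot: [-3.141, 0.001, -0.428]
contact_force: [-0.7, 0.4, -0.2]
opening: 0.0918
block_centre [226 325] 0.64 [ 0.5132 -0.2153  0.083 ]
[ 0.5113 -0.2138  0.1771] [-3.141e+00  1.000e-03 -4.280e-01] 17.65
pos [ 0.5119 -0.2129  0.1777] yaw -0.425 q6 1.46 open 0.0916 F [-0.1  0.4 -0.8] t 17.8
shift mm [-1.000e-01  1.900e+00  1.415e+02] turn 0.001666649027130207
```

View pics/w7.png

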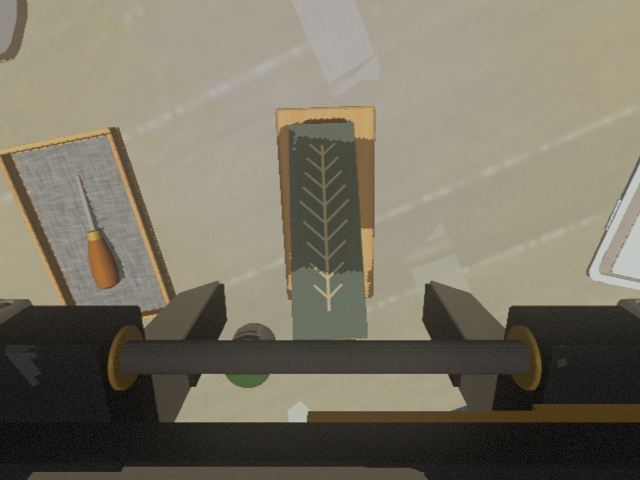

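The gouge lies in the tray; block's low end corners (290,124)/(354,122), high end (292,338)/(367,337).

```bash
python3 - <<'E'
from st import *
c=saved("w7")
P=[onz(c,(r,q),z) for q,r,z in [(292,338,.135),(367,337,.135),(290,124,.045),(354,122,.045)]]
h=(P[0]+P[1])/2;l=(P[2]+P[3])/2;d=h-l
print("len",np.linalg.norm(d[:2]),"w",np.linalg.norm(P[0]-P[1]),np.linalg.norm(P[2]-P[3]),"yaw",np.arctan2(d[1],d[0]),"topmid",(h+l)/2)
E
```

```text
len 0.1407287940473753 w 0.05200917221731957 0.05161999988841797 yaw 2.7523823649134527 topmid [ 0.5175534  -0.21793323  0.09      ]
```

```bash
python3 -m inch '[[[2,1.5,30,-0.018],[0,0,35,0],[0,0,35,0],[0,0,25,0],[0,0,14,0],[0,0,4,0],[0,0,0,0],[0,0,0,0]]]'; python3 -m inch '[[[0,0,0,0],[0,0,0,0],[0,0,0,0],[0,0,0,0],[0,0,0,0],[0,0,0,0]]]' 1 30; python3 -m inch '[[[0,0,-5,0],[0,0,-10,0],[0,0,-20,0],[0,0,-25,0],[0,0,-25,0],[0,0,-10,0],[0,0,0,0]]]'; python3 w.py w8 block_centre;  python3 -c "
from h import *
go([.508,.234,.18],2.9075)"
```

```text
time: 18.8
tool_pos: [0.5135, -0.2168, 0.0358]
tool_rot: [3.141, -0.002, -0.409]
contact_force: [-0.2, -0.3, 0.5]
opening: 0.0916
time: 19.55
tool_pos: [0.5129, -0.2165, 0.0348]
tool_rot: [-3.142, -0.0, -0.409]
contact_force: [1.0, 0.7, 0.3]
opening: 0.0541
time: 20.42
tool_pos: [0.513, -0.2166, 0.1303]
tool_rot: [3.141, -0.001, -0.409]
contact_force: [0.4, -0.4, -2.3]
opening: 0.0539
block_centre [328 325] 0.81 [ 0.4588 -0.194   0.083 ]
[ 0.513  -0.2166  0.1303] [ 3.141e+00 -1.000e-03 -4.090e-01] 20.425
pos [ 0.5122 -0.2162  0.1289] yaw -0.409 q6 1.44 open 0.0536 F [-0.1  0.2 -2.6] t 20.52
shift mm [-183.1 -411.4   -1.9] turn -0.17516867468055608
```

View pics/w8.png

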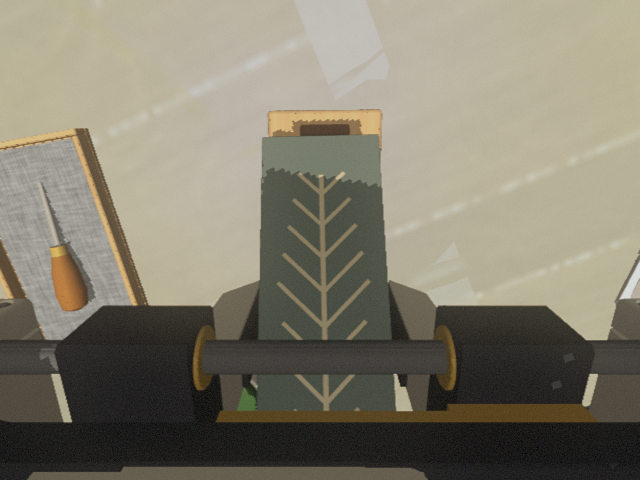

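```bash
python3 -m inch '[[[0,0,-10,-0.175],[-15,-48,0,0],[-15,-49,0,0],[-15,-49,0,0],[-15,-49,0,0],[-15,-49,0,0],[-15,-49,0,0],[-16,-49,0,0],[-16,-48,0,0],[-16,-48,0,0]]]'; python3 -m inch '[[[0,0,0,0],[0,0,0,0]]]'; python3 w.py w9 jaw_long_groove jaw_short_groove vice_mid block_centre; python3 -c "
from h import *
go([.4791,.2417,.089],2.9075)
c=shot('side')
for l,z in(('vice_mid',.042),('jaw_long_groove',.034),('jaw_short_groove',.034)): print(l,[(round(d['conf'],2),onz(c,d['at'],z).round(4)) for d in place_of('side',l)[:2]])"
```

```text
time: 21.78
tool_pos: [0.4793, 0.243, 0.1386]
tool_rot: [3.14, 0.002, -0.234]
contact_force: [0.6, -0.1, -1.9]
opening: 0.0538
time: 22.02
tool_pos: [0.4797, 0.2411, 0.1388]
tool_rot: [3.14, 0.002, -0.234]
contact_force: [-1.0, -0.5, -2.0]
opening: 0.0538
jaw_long_groove [ 79 324] 0.95 [0.5847 0.2152 0.034 ]
block_centre [329 323] 0.89 [0.417  0.2563 0.083 ]
block_centre [260 531] 0.56 [0.436  0.1051 0.083 ]
[0.4797 0.2411 0.1388] [ 3.14e+00  2.00e-03 -2.34e-01] 22.025
pos [0.4805 0.2405 0.1397] yaw -0.236 q6 2.13 open 0.0542 F [ 0.2  0.1 -1.7] t 22.27
shift mm [-1.6 -0.9 99.5] turn -0.0018505542314155576
vice_mid [(0.89, array([0.5063, 0.2302, 0.042 ]))]
jaw_long_groove [(0.52, array([0.582 , 0.2077, 0.034 ]))]
jaw_short_groove [(0.63, array([0.4294, 0.2579, 0.034 ]))]
```

View pics/w9.png

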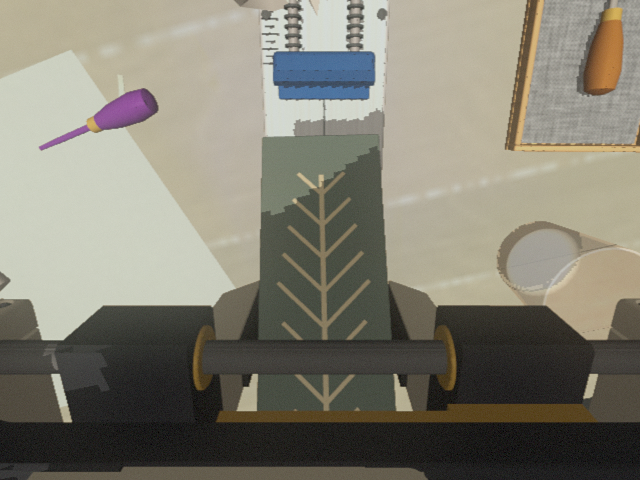

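```bash
python3 -m inch '[[[0,-0.5,25,0],[0,0,30,0],[0,0,25,0],[0,0,15,0],[0,0,4,0],[0,0,0,0],[0,0,0,0]]]'; python3 -m inch '[[[10,0,0,0],[10,0,0,0],[5,0,0,0],[0,0,0,0],[0,0,0,0]]]'; python3 w.py w10 jaw_long_groove; python3 -c "
from h import *
go([.4791,.2417,.089],2.9075)"; python3 -m inch '[[[4,0,0,0],[4,0,0,0],[4,0,0,0],[0,0,0,0],[0,0,0,0]]]'
```

```text
time: 23.35
tool_pos: [0.481, 0.2423, 0.0417]
tool_rot: [-3.141, -0.002, -0.234]
contact_force: [-0.3, -0.4, -3.1]
opening: 0.0539
time: 23.98
tool_pos: [0.5044, 0.2362, 0.0406]
tool_rot: [3.141, 0.001, -0.234]
contact_force: [0.2, -0.2, -2.5]
opening: 0.0539
jaw_long_groove [116 325] 0.75 [0.5855 0.216  0.034 ]
[0.5044 0.2362 0.0406] [ 3.141e+00  1.000e-03 -2.340e-01] 23.975
pos [0.5043 0.2363 0.0407] yaw -0.234 q6 2.11 open 0.054 F [ 0.4  0.4 -1.8] t 24.07
shift mm [-25.8   0.6   0.5] turn 4.277016046216886e-05
time: 24.7
tool_pos: [0.5158, 0.2336, 0.0407]
tool_rot: [3.141, 0.001, -0.234]
contact_force: [-4.5, 1.8, -0.1]
opening: 0.0539
```

```bash
python3 -m inch '[[[3,0,0,0],[3,0,0,0],[3,0,0,0],[3,0,0,0],[3,0,0,0],[3,0,0,0],[0,0,0,0],[0,0,0,0]]]'; python3 -c "
from h import *
go([.4791,.2417,.089],2.9075)"; python3 w.py w11 jaw_long_groove block_centre
```

```text
time: 25.7
tool_pos: [0.5315, 0.2298, 0.0406]
tool_rot: [3.141, 0.004, -0.234]
contact_force: [-10.7, 3.3, 4.4]
opening: 0.0541
pos [0.5315 0.2298 0.0406] yaw -0.234 q6 2.08 open 0.0541 F [-10.7   3.3   4.4] t 25.7
shift mm [-53.7   0.6   0.6] turn -6.249725043261378e-06
jaw_long_groove [132 328] 0.71 [0.605 0.21  0.034]
block_centre [325 322] 0.86 [0.5298 0.2307 0.083 ]
[0.5315 0.2298 0.0406] [ 3.141  0.004 -0.234] 25.7
```

```bash
python3 -m inch '[[[2,0,1,0],[0,0,2,0],[-2,0,4.4,0],[-2,0,4.4,0],[0,0,0,0]]]'; python3 -m inch '[[[-1.1,0,3.3,0],[-1.1,0,3.3,0],[0,0,0,0],[0,0,0,0]]]'; python3 w.py w12 jaw_long_groove
```

```text
time: 26.48
tool_pos: [0.5301, 0.2309, 0.0294]
tool_rot: [-3.141, 0.003, -0.233]
contact_force: [-9.8, 6.5, 6.4]
opening: 0.0536
time: 26.98
tool_pos: [0.5279, 0.2312, 0.0226]
tool_rot: [3.142, 0.003, -0.233]
contact_force: [-10.1, 4.6, 4.9]
opening: 0.0539
jaw_long_groove [127 329] 0.7 [0.6041 0.2102 0.034 ]
[0.5279 0.2312 0.0226] [ 3.142e+00  3.000e-03 -2.330e-01] 26.975
```

```bash
python3 -m inch '[[[1,0,2.5,0],[0,0,3,0],[0,0,3,0],[0,0,3,0],[-0.5,0,3,0],[0,0,0,0],[0,0,0,0]]]'; python3 w.py w13 jaw_long_groove; python3 - <<'E'
from h import *
go([.4791,.2417,.089],2.9075)
ims=[]
for n in("side","scene"):
    c=shot(n); r,q=map(int,proj(c,[.508,.235,.045])); x0,y0=q-75,r-75
    ims.append(cv2.resize(c["img"][y0:y0+125,x0:x0+150],None,fx=2.66*2 if 0 else 2.66,fy=2.66,interpolation=cv2.INTER_CUBIC))
    for l,z in(("block_centre",.055),): print(n,[(d["conf"],onz(c,d["at"],z).round(4)) for d in place_of(n,l)[:2]])
cv2.imwrite("pics/seat.png",np.hstack(ims)); print(ims[0].shape)
E
```

```text
time: 27.95
tool_pos: [0.5276, 0.2309, 0.0074]
tool_rot: [3.141, 0.005, -0.234]
contact_force: [-10.6, 5.7, 2.5]
opening: 0.0532
jaw_long_groove [125 327] 0.81 [0.6053 0.2107 0.034 ]
[0.5276 0.2309 0.0074] [ 3.141  0.005 -0.234] 27.95
pos [0.5276 0.2309 0.0074] yaw -0.233 q6 2.08 open 0.0538 F [-10.1   4.9   2.2] t 28.05
shift mm [-49.8   0.7 -32.5] turn 0.0005962408738406921
side [(0.66, array([0.5204, 0.2209, 0.055 ]))]
scene [(0.73, array([0.507 , 0.2395, 0.055 ])), (0.64, array([0.5257, 0.2272, 0.055 ]))]
(332, 399, 3)
```

View pics/seat.png

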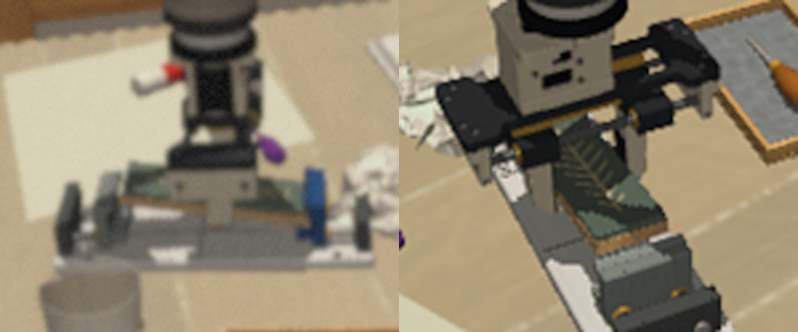

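The last picture shows the blue end under the blue lip, the other end still ~10° up just above the grey jaw, no misalignment across. Continuing down.

```bash
python3 -m inch '[[[0.5,0,2.5,0],[0,0,2.5,0],[0,0,2.5,0],[0,0,0,0]]]';  python3 -m inch '[[[0,0,2.5,0],[0,0,2.5,0],[0,0,1.5,0],[0,0,0,0],[0,0,0,0]]]'; python3 w.py w14 jaw_long_groove jaw_short_groove; python3 - <<'E'
from h import *
go([.4791,.2417,.042],2.9075)
s=shot("scene"); a=place_of("scene","block_centre"); g=place_of("scene","jaw_short_groove")
t=shot("side"); b=place_of("side","block_centre")
print([(d["conf"],d["at"],onz(s,d["at"],.042).round(4)) for d in a[:2]],[(d["conf"],onz(t,d["at"],.042).round(4)) for d in b[:2]])
if a and b: print(tri(ray(s,a[0]["at"]),ray(t,b[0]["at"])))
print("groove",[(d["conf"],onz(s,d["at"],.034).round(4)) for d in g[:1]])
E
```

```text
time: 28.75
tool_pos: [0.528, 0.2307, -0.0003]
tool_rot: [3.14, 0.005, -0.234]
contact_force: [-10.6, 5.6, 0.7]
opening: 0.0539
time: 29.38
tool_pos: [0.5284, 0.2307, -0.0051]
tool_rot: [3.141, 0.004, -0.234]
contact_force: [-13.5, 4.0, 13.7]
opening: 0.0539
jaw_long_groove [128 328] 0.8 [0.6053 0.2105 0.034 ]
[ 0.5284  0.2307 -0.0051] [ 3.141  0.004 -0.234] 29.375
pos [ 0.5284  0.2307 -0.0051] yaw -0.234 q6 2.08 open 0.0536 F [-12.8   3.3  13.1] t 29.52
shift mm [-50.5   0.7   1.9] turn 0.0005177256974415734
[(0.55, [300.8, 269.7], array([0.5289, 0.2308, 0.042 ]))] [(0.97, array([0.5223, 0.2286, 0.042 ])), (0.72, array([0.503 , 0.2306, 0.042 ]))]
(array([0.52473377, 0.23132891, 0.0424192 ]), [2.8, 2.8])
groove [(0.96, array([0.4331, 0.2565, 0.034 ]))]
```

```bash
python3 -m inch '[[[0,0,-2,0],[-3,0,0,0],[-3,0,0,0],[-3,0,0,0],[-3,0,0,0],[-3,0,0,0],[0,0,0,0],[0,0,0,0]]]'; python3 -c "
from h import *
go([.4791,.2417,.042],2.9075)"; python3 w.py w15 jaw_long_groove
```

```text
time: 30.78
tool_pos: [0.5161, 0.2335, -0.0045]
tool_rot: [3.141, 0.0, -0.234]
contact_force: [-2.5, 3.3, -6.9]
opening: 0.0539
pos [ 0.5161  0.2335 -0.0045] yaw -0.234 q6 2.09 open 0.0539 F [-2.5  3.3 -6.9] t 30.77
shift mm [-37.9   0.6   2.3] turn -0.0001774971632393374
jaw_long_groove [127 329] 0.94 [0.593  0.2128 0.034 ]
[ 0.5161  0.2335 -0.0045] [ 3.141  0.    -0.234] 30.775
```

```bash
python3 -m inch '[[[-2,0,1,0],[-2,0,1,0],[-1.5,0,0,0],[0,0,0,0],[0,0,0,0]]]'; python3 -m inch '[[[0,0,0,0],[0,0,0,0],[0,0,0,0]]]' - 3;  python3 -m inch '[[[0,0,0,0],[0,0,0,0],[0,0,0,0],[0,0,0,0]]]' 0.0; python3 -m inch '[[[0,0,0,0],[0,0,0,0],[0,0,0,0]]]' -0.5; python3 -c "
from h import *
go([.4791,.2417,.042],2.9075)"
```

```text
time: 31.5
tool_pos: [0.5121, 0.2346, -0.005]
tool_rot: [-3.141, -0.003, -0.234]
contact_force: [1.2, -2.2, 5.6]
opening: 0.0535
time: 31.88
tool_pos: [0.5112, 0.2348, -0.006]
tool_rot: [-3.141, -0.001, -0.234]
contact_force: [2.3, -0.3, 3.9]
opening: 0.0535
time: 32.38
tool_pos: [0.5109, 0.2349, -0.0061]
tool_rot: [-3.141, -0.0, -0.234]
contact_force: [1.6, 1.0, 3.6]
opening: 0.0539
time: 32.75
tool_pos: [0.5103, 0.2347, -0.0065]
tool_rot: [3.141, 0.001, -0.234]
contact_force: [0.6, 0.6, -0.3]
opening: 0.0686
pos [ 0.5103  0.2347 -0.0065] yaw -0.234 q6 2.1 open 0.0686 F [ 0.6  0.6 -0.3] t 32.75
shift mm [-32.    0.4   0.3] turn -0.00012550067352368188
```

Released (opening 69 mm, force zero). Lift clear and check.

```bash
python3 -m inch '[[[0,0,0,0],[0,0,-5,0],[0,0,-15,0],[0,0,-30,0],[0,0,-40,0],[0,0,-40,0],[-20,0,-40,0],[-30,0,-20,0],[0,0,0,0],[0,0,0,0]]]' -1; python3 w.py w16 jaw_long_groove jaw_short_groove vice_mid; python3 - <<'E'
from h import *
C={n:shot(n) for n in("scene","side","wrist")}
for l,z in(("block_centre",.042),("jaw_long_groove",.034),("jaw_short_groove",.034),("gouge_mid",.017),("jar",0),("glass",0),("ink",0)):
    r={n:place_of(n,l) for n in C}
    for n in C: print(l,n,[(round(d["conf"],2),np.round(d["at"]).tolist(),onz(C[n],d["at"],z).round(4).tolist()) for d in r[n][:2]])
    if r["scene"] and r["side"]: print("  tri",tri(ray(C["scene"],r["scene"][0]["at"]),ray(C["side"],r["side"][0]["at"])))
c=C["wrist"];cv2.imwrite("pics/fin.png",c["img"])
y=2.9075;X=np.array([np.cos(y),np.sin(y),0]);Y=np.array([-np.sin(y),np.cos(y),0])
m=np.array([.5083,.2347,0])
print("predicted top corners px",[np.round(proj(c,m+X*a+Y*b+[0,0,.05])).tolist() for a in(-.085,.085) for b in(-.027,.027)])
E
```

```text
time: 34.0
tool_pos: [0.4624, 0.2463, 0.1842]
tool_rot: [-3.141, -0.001, -0.234]
contact_force: [-0.0, -1.1, 0.3]
opening: 0.0918
jaw_long_groove [ 54 327] 0.69 [0.5893 0.2131 0.034 ]
jaw_long_groove [228 514] 0.42 [0.4061 0.0782 0.034 ]
jaw_short_groove [249 325] 0.95 [0.4266 0.2532 0.034 ]
[0.4624 0.2463 0.1842] [-3.141e+00 -1.000e-03 -2.340e-01] 34.0
block_centre scene [(0.61, [307.0, 274.0], [0.5081, 0.2341, 0.042])]
block_centre side [(0.82, [208.0, 273.0], [0.5067, 0.2244, 0.042])]
block_centre wrist [(0.7, [248.0, 323.0], [0.4303, 0.2543, 0.042]), (0.6, [163.0, 322.0], [0.506, 0.2373, 0.042])]
  tri (array([0.5089096 , 0.23212098, 0.03852107]), [1.9, 1.9])
jaw_long_groove scene [(0.67, [283.0, 253.0], [0.6029, 0.2206, 0.034])]
jaw_long_groove side [(0.62, [212.0, 304.0], [0.5791, 0.2011, 0.034])]
jaw_long_groove wrist []
  tri (array([0.59047961, 0.2198603 , 0.03071647]), [11.4, 11.4])
jaw_short_groove scene [(0.97, [337.0, 291.0], [0.429, 0.2545, 0.034])]
jaw_short_groove side [(0.72, [208.0, 238.0], [0.426, 0.2603, 0.034])]
jaw_short_groove wrist [(0.69, [249.0, 323.0], [0.4
[... 754 characters left out ...]
4939, 0.03929842]), [73.6, 73.6])
glass scene [(0.85, [315.0, 375.0], [0.3994, 0.066, 0.0]), (0.47, [262.0, 343.0], [0.5728, 0.0026, 0.0])]
glass side [(0.62, [268.0, 233.0], [0.3911, 0.0712, 0.0])]
glass wrist [(0.79, [225.0, 509.0], [0.3965, 0.0678, 0.0]), (0.63, [160.0, 325.0], [0.5029, 0.2345, 0.0])]
  tri (array([0.39341265, 0.06882506, 0.00364018]), [2.7, 2.7])
ink scene [(0.93, [284.0, 426.0], [0.4026, -0.0848, 0.0]), (0.44, [314.0, 375.0], [0.4022, 0.0638, 0.0])]
ink side [(0.67, [322.0, 244.0], [0.397, -0.0985, 0.0])]
ink wrist []
  tri (array([ 0.40122957, -0.08986731, -0.00520129]), [4.7, 4.7])
predicted top corners px [[48.0, 288.0], [48.0, 359.0], [256.0, 294.0], [256.0, 354.0]]
```

Both jaws read ~4 mm back, symmetric. A last numeric check of levelness/squareness from the block's side edges in the wrist picture.

```bash
python3 - <<'E'
from h import *
c=shot("wrist"); im=cv2.GaussianBlur(c["img"],(3,3),0).astype(float)
y=2.9075;X=np.array([np.cos(y),np.sin(y),0]);Y=np.array([-np.sin(y),np.cos(y),0]);m=np.array([.5083,.2347,.05])
for a in(-60,-40,-20,0,20,40,60):
    # brightness profile across, find strongest gradient near each edge
    ys=np.arange(-40,40.1,.5); v=[]
    for b in ys:
        r,q=proj(c,m+X*a/1e3+Y*b/1e3); v.append(cv2.remap(im.astype(np.float32),np.float32([[q]]),np.float32([[r]]),cv2.INTER_LINEAR)[0,0])
    g=np.linalg.norm(np.gradient(np.array(v),axis=0),axis=1)
    L=ys<-18;Rr=ys>18
    print(a,"edges",ys[L][g[L].argmax()],ys[Rr][g[Rr].argmax()],"px row",round(proj(c,m+X*a/1e3)[0]), "mid colour",np.round(v[70]))
E
```

```text
-60 edges -26.5 26.0 px row 83 mid colour [138. 169. 163.]
-40 edges -26.5 26.5 px row 110 mid colour [114. 129. 124.]
-20 edges -27.0 26.0 px row 136 mid colour [123. 147. 141.]
0 edges -26.5 26.0 px row 161 mid colour [62. 71. 68.]
20 edges -27.0 26.0 px row 184 mid colour [59. 69. 66.]
40 edges -27.0 26.0 px row 207 mid colour [61. 73. 73.]
60 edges -26.5 26.0 px row 229 mid colour [58. 66. 64.]
```

```bash
python3 -c "
from cell import *
print(observe()['time'],hand_in())"
```

```text
the job is handed in; nothing more can be done
35.45 None
```

I moved the gouge into the tray, loaded the block into the vice, backed the arm off and handed the job in at 35.5 s of the 66 s allowed. The hand-in gives no verdict, so success is judged only from my own checks.

**What happened**
- **Gouge:** my first grasp closed on nothing. Both fixed cameras showed the real fingertips about 30 mm short of the reported TCP. I corrected for that, picked the gouge up by its handle and laid it lengthwise in the tray.
- **Block:** I gripped it across the middle at its 32° tilt and put the low end under the blue lip. Pushing the blue jaw back about 20 mm (10–12 N) left room to press the other end down past the grey lip. I then eased the block towards the middle and let go.

**Last checks**
- **Centring along the vice:** each jaw measures about 4 mm back. The task gives about 5 mm, so this agrees within measurement error.
- **Squareness and position across:** the block's side edges sit at about -26.7 and +26.1 mm over its whole length. That puts it square and centred across to within about 1 mm.
- **Level:** the visible width is constant along the block, which points to it lying level. Height is less sure: triangulation gave 38.5 mm against 42 mm. That disagrees by more than the 3 mm limit, but it came from rough network detections, and the detections of the blue jaw in the same pass also disagreed by 11 mm.
- **Gouge:** the cameras place it at about (0.582, 0.001), within 1 cm of the tray's centre.
- **Bystanders:** the glass and ink jar measured within about 5 mm of where they started. For the jar, the side camera's best match was the tray. The scene camera, and the side camera's second match, put it about where it was.
- **Contact:** the gripper is open and clear, with no force on the wrist.

I could not view a final picture because the viewer's limit was reached, so these end checks are numeric only.

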